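# Clear the chopping board and present the truffle dish

## Robot

A 7-joint arm with a two-finger parallel gripper is mounted at the origin on the work surface. World frame = base frame: x ahead of the robot, y to its left, z up, the work surface at z = 0. Lengths are in m, angles in degrees, forces in N, time in s.
With the tool pointing down it reaches from about 0.4 to 0.9 m from the base axis. Payload 5.6 kg.
Tool frame: the origin (TCP) lies at the very end of the fingers, on their centre line; the grasp point (between the pads) lies 19 mm behind it (manip.grip_depth is the distance from the TCP to the grasp point, in m); z points along the fingers, y is the line along which they close (so a half turn about z gives the same grasp; the last joint's range is limited). The gripper opens to 92 mm and grips with 3 to 60 N. Pads are 20 mm wide; open, the fingers measure 128 mm over their backs; the gripper's body (75 mm by 189 mm) begins 69 mm behind the grasp point.
Start: joints at [62.567, 26.786, -0.665, 91.828, 0.344, 61.387, -3.226], TCP at [0.274, -0.589, 0.215] pointing down, gripper open.
Joint ranges: [-144.91, 144.91], [-17.63, 115.5], [-89.93, 88.59], [15.96, 139.68], [-74.01, 254.01], [8.47, 105.57], [-167.45, 167.45]. Speed limits (degrees/s): [147.25, 147.25, 180, 180, 180, 180, 180].

## Interface

Orientations are given as [roll, pitch, yaw] about the fixed x, y, z axes, in that order (R = Rz(yaw) Ry(pitch) Rx(roll)).
In Python, from plant import manip, grab_frame, job gives the robot as it stands.
- The arm moves only by the tool send_rows, never from a script. Its argument "series" is a list that holds one entry, the list of rows, each a list of 7 numbers: the turn, a rotation vector about the tool's x, y, z in degrees, then the shift along the tool's x, y, z in cm, then the opening in per cent of the stroke, from 0 (shut) to 100 (fully open). In form: [[[rx, ry, rz, x, y, z, grip], ...]]. A call has 1 to 20 rows; each row is the pose to reach, as a shift and turn from the pose commanded when the call began, along the tool's axes at that moment; what a row does not reach only later rows make up. A row lasts 1/10 s, in which the tool goes at most 50 mm and 8.59 degrees, less where a joint would pass 70% of its speed; a pose out of reach is approached as far as the arm can. A call with a gripper value outside its range is refused whole. The fingers move at their own pace and stop on an object; "grip_force" is the grip in N (left out, the last holds). Time passes only in rows, so rows that repeat a pose let the fingers close. It gives the time, the measured TCP pose, the force, the opening and the grip force at its end, in the units of the state.
- manip.sense(): the state, without advancing time (a new reading comes with each control period).
- grab_frame(name): name is "scene" or "top" or "wrist"; returns a dict with "pixels" (480x640x3 uint8, red, green, blue), "fx", "fy", "cx", "cy" (pixels), "eye" and "rotation" of the camera in the world. Camera axes: x right, y up, looking along -z (the intrinsics and any distortion apply to the point x, -y, -z); pixel columns grow to the right and rows downward; lengths in m; the calibration is good to about 2 mm. A picture is of the moment at which its call begins. There is no depth.
- job.close_job(): hands the job in; it is judged then, once.
The state is a dict: "clock": time; "qpos": joint angles; "qd": joint speeds; "tau": joint torques, N m; "eef_pos": TCP position; "ee_rot": TCP orientation; "contact_force": force on the tool from outside, world axes, zero at the start; "torque": the same for the moment, N m; "finger_gap": finger opening in m; "gripper_force": force on a finger pad.
Only numpy, scipy, OpenCV 4.12 (cv2) and the standard library are available. Lean on these libraries where they do the work, as an engineer would, in place of code of your own. Each camera call takes 0.05 s, during which the arm holds its last target. There are 200 camera calls.

## Task

Scrape all four chocolate chips off the chopping board into its catch tray with the scraper block (not with the gripper itself), and stand the scraper upright on the counter again. Then pick up the dish by its arched handle and, keeping it level so the loose chocolate ball stays in the middle, give it a quarter turn clockwise so its pouring lip points straight away from the robot, square to the board's far edge. Finish while still holding the dish still, level and about 10 cm above the middle of the cleared board, touching neither the ball nor the other things standing around: do not put it down.

Things in the scene. Friction and masses are not known exactly. Their poses are not given: they have to be found in the camera images.
- board: White chopping board and its catch tray, one immovable piece. Origin on the counter under the board's middle; x away from the robot, y to its left, z up (turned by up to 9 degrees). Board 260 mm (x) by 220 mm (y), flat top 40 mm above the counter. The open metal tray adjoins its right edge (y = -110 mm).
- board_top (a point): Middle of the board's top face, 40 mm above the counter; axes as the board's.
- tray_floor (a point): Middle of the catch tray's floor, 157.5 mm from the board's middle towards board -y, 4 mm above the counter. Inside, the tray runs from y = -110 to -202 mm and x = -127 to +127 mm of the board; its outer walls are 28 mm high, lower than the board's top (40 mm), so a scraper can pass over them.
- scraper_grip (a point): Scraper block standing upright on the counter: white foot 140 mm (x) by 36 mm (y), 22 mm high; on it a wooden grip 120 mm long (x), 18 mm thick (y), reaching from 22 to 80 mm above the underside. This point is at the middle of the grip, 55 mm above the underside; z up. Loose, about 0.18 kg.
- scraper: The same scraper; origin at the centre of its underside.
- dish_handle (a point): Middle of the dish's handle bar, over the dish's centre, 115 mm above its underside. The bar is straight and level, 12 mm thick (dish x), 14 mm high, 199 mm long (dish y), on 5 mm posts at its ends, fixed to the dish. Dish x points from the centre to the pouring lip, z up. The dish hangs balanced below this point.
- dish_floor (a point): Centre of the dish's hollow, on the dish's axis, 10 mm above its underside. The hollow is flat within 12 mm of here and from there rises outward at 10 degrees, so the ball rolls if the dish is tilted or jerked.
- dish_lip (a point): End of the dish's only pouring lip, a short spout 36 mm wide, 125 mm from the dish's centre along dish x and 34 mm above its underside. At the start it points to the robot's left, give or take 20 degrees.
- dish: Round white ceramic dished plate with an arched steel handle, 197 mm across the rim, rim 35 mm high, flat foot 100 mm across; loose, about 0.4 kg in all. Origin at the centre of its underside; axes as the handle's.
- ball_center (a point): Centre of the loose chocolate ball, 36 mm across, about 0.03 kg, that lies in the middle of the dish.
- chip0: A loose chocolate chip, a block 28 x 22 mm and 14 mm thick, about 12 g, lying on the board at the start; origin at the centre of its underside.
- chip1: A loose chocolate chip, a block 30 x 20 mm and 14 mm thick, about 12 g, lying on the board at the start; origin at the centre of its underside.
- chip2: A loose chocolate chip, a block 26 x 24 mm and 14 mm thick, about 12 g, lying on the board at the start; origin at the centre of its underside.
- chip3: A loose chocolate chip, a block 30 x 22 mm and 14 mm thick, about 12 g, lying on the board at the start; origin at the centre of its underside.
- jar: Bystander: closed amber glass jar, 68 mm across, 100 mm tall. Origin at the centre of its underside.
- bowl: Bystander: open steel bowl, 110 mm across, 50 mm tall. Origin at the centre of its underside.
- ramekin: Bystander: small white ceramic pot, 72 mm across, 42 mm tall. Origin at the centre of its underside.
- mug: Bystander: white mug, 76 mm across, 85 mm tall, with a handle. Origin at the centre of its underside.
- spatula: Bystander: spatula lying flat, 240 mm long; origin at the middle of its underside.
- shaker: Bystander: closed steel shaker, 44 mm across, 85 mm tall. Origin at the centre of its underside.
- ball: The same ball; its axes turn as it rolls.
Mind the look-alikes: they are no part of the job. Of the things shaped like the dish, the white one is meant.

How it is judged (in metres and radians):
On the way, in this order (a step that is already met when the one before it is completed fails the run):
1. all four chips lie in the catch tray (y of chip0 in the frame of board between -0.205 and -0.112 m and z of each of chip0, chip1, chip2, chip3 in the frame of board below 0.036 m and x of chip0 in the frame of board between -0.13 and 0.13 m and y of chip1 in the frame of board between -0.205 and -0.112 m and x of chip1 in the frame of board between -0.13 and 0.13 m and y of chip2 in the frame of board between -0.205 and -0.112 m and x of chip2 in the frame of board between -0.13 and 0.13 m and y of chip3 in the frame of board between -0.205 and -0.112 m and x of chip3 in the frame of board between -0.13 and 0.13 m), for 0.2 s.
2. the scraper stands upright on the counter, let go (height (world z) of scraper below 0.008 m and angle between scraper's own z axis and vertical below 0.15 rad and contact force between the fingers and scraper below 0.1 N), for 0.2 s.
3. the dish is lifted off the counter by at least 30 mm (height (world z) of dish above 0.03 m and contact force between the fingers and dish above 1 N), for 0.2 s.
At the end, for the whole second after the job is handed in: Chips in the tray; scraper upright on the counter, let go; dish held still by the fingers alone, within 6 degrees of level and 40 mm of the board's middle, underside 40 to 160 mm above the board, lip away from the robot within 10 degrees of the board's x, ball within 20 mm of the dish's middle (all of step 1 and all of step 2 and horizontal distance between dish_floor and board_top below 0.04 m and z of dish in the frame of board_top between 0.04 and 0.16 m and angle between dish's own z axis and vertical below 0.1 rad and angle between the x axis of dish and the x axis of board, either way round below 0.17 rad and x of dish_lip in the frame of board above 0.06 m and horizontal distance between ball_center and dish_floor below 0.02 m and height (world z) of ball_center above 0.09 m and linear speed of dish below 0.03 m/s and contact force between the fingers and dish above 2 N and contact force between board and dish below 0.1 N); the arm keeps its last pose, push and grip.
It fails at once if the ball rolls more than 35 mm from the middle of the dish (horizontal distance between ball_center and dish_floor above 0.035 m).
It fails at once if the dish is tilted by more than 12 degrees (angle between dish's own z axis and vertical above 0.21 rad).
It fails at once if the fingers or arm touch the ball (contact force between any of the fingers, the arm and ball above 0.3 N).
It fails at once if a chip is pushed or picked with the gripper instead of the scraper (contact force between any of the fingers, the arm and chip0 above 0.5 N or contact force between any of the fingers, the arm and chip1 above 0.5 N or contact force between any of the fingers, the arm and chip2 above 0.5 N or contact force between any of the fingers, the arm and chip3 above 0.5 N).
It fails at once if a bystander is moved by more than 30 mm (distance of any of jar, bowl, ramekin, mug, spatula, shaker from where it was at the start of the episode above 0.03 m).
It also fails if it takes over 61 s, if anything falls off the work surface, if the arm or the gripper's body presses on something with over 40 N, if the wrist force passes 120 N, or if a joint passes its speed limit or range.

## Working session

There is one attempt and no reset: what is moved stays moved. The work goes in short steps, Python scripts to look and compute and a tool call to move; the robot and the scene stay as the last step left them, time stands still between calls to the robot, and variables do not carry over. Pictures are saved under pics/ and viewed, at most 10 in all, crops included, and the job is handed in when it is done.

Besides the shell and the picture viewer there is one more tool, called after "Request:" in YAML: its name, and indented under it one key for each argument. send_rows: Moves the arm, as the interface text tells. Its arguments: {"type":"object","properties":{"series":{"type":"array"},"grip_force":{"type":"number"}},"required":["series"]}

```bash
ls; mkdir -p pics; cat > h.py <<'E'
import numpy as np, cv2, json, pickle
from scipy.spatial.transform import Rotation as R
from plant import manip, grab_frame, job
def snap(name, f):
    d=grab_frame(name); cv2.imwrite('pics/'+f+'.png',d['pixels'][:,:,::-1]); pickle.dump(d,open(f'pics/{f}.pkl','wb')); return d
def load(f): return pickle.load(open(f'pics/{f}.pkl','rb'))
def px2w(d,u,v,z):
    r=np.array(d['rotation']).reshape(3,3); e=np.array(d['eye'])
    c=np.array([(u-d['cx'])/d['fx'],-(v-d['cy'])/d['fy'],-1]); w=r@c
    return e+w*(z-e[2])/w[2]
def w2px(d,p):
    r=np.array(d['rotation']).reshape(3,3); c=r.T@(np.array(p)-d['eye'])
    return d['cx']+d['fx']*c[0]/-c[2], d['cy']-d['fy']*c[1]/-c[2]
E
python3 - <<'E'
from h import *
for n in('top','scene'):
    d=snap(n,n+'0'); print({k:v for k,v in d.items() if k!='pixels'})
print(manip.sense()); print([a for a in dir(manip) if a[0]!='_'])
E
```

```text
pics
{'fx': 583.2209981196825, 'fy': 583.2209981196825, 'cx': 328.36950021178416, 'cy': 243.94684654963788, 'eye': array([0.27112223, 0.01562414, 1.57652205]), 'rotation': array([ 10.76851884,  -0.46913115, -89.41975589])}
{'fx': 544.6607875293649, 'fy': 544.6607875293649, 'cx': 325.35001798469153, 'cy': 239.3901029870197, 'eye': array([ 1.34280788, -0.82749948,  0.83527375]), 'rotation': array([57.45029057,  0.96462294, 41.40561879])}
{'clock': 0.1, 'qpos': array([62.56810998, 26.8299668 , -0.6636764 , 91.87551795,  0.34467146,
       61.38612732, -3.22359615]), 'qd': array([-0.02276818, -0.04166392,  0.03657697, -0.23414671, -0.00574095,
        0.058569  , -0.04294745]), 'tau': array([ 7.13117042e-04, -5.21644092e+01, -1.25795612e-02, -2.44365889e+01,
       -5.67873905e-02,  1.40881204e-02,  6.20484161e-05]), 'eef_pos': array([ 0.2740783 , -0.58881547,  0.21374769]), 'ee_rot': array([-1.79910663e+02,  7.81150573e-03,  2.49660741e+01]), 'contact_force': array([ 0.01018092, -0.40394963,  0.21072518]), 'torque': array([ 0.00240972,  0.01143683, -0.05248342]), 'gripper_force': 0.0, 'finger_gap': 0.09201921606566459}
['MotionError', 'grip_depth', 'sense']
```

View pics/top0.png

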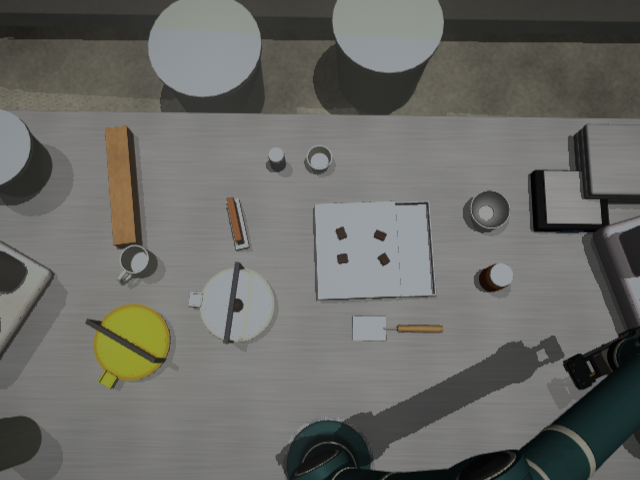

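View pics/scene0.png

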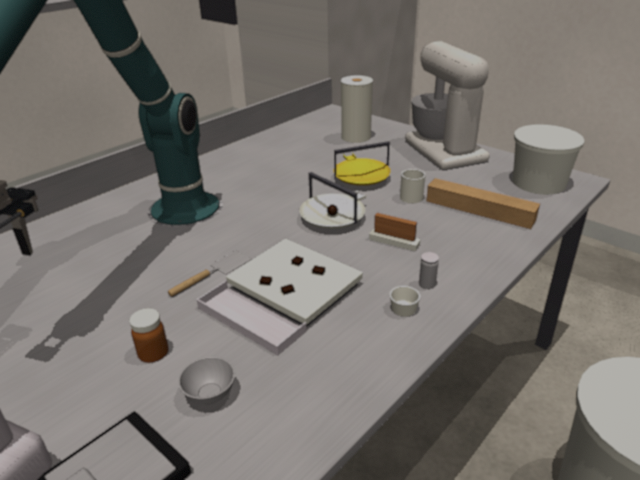

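The top view shows the board around (375,250), with its tray on the right. The scraper is at (237,222), the white dish at (237,304) with its lip to the left at (195,300), and the spatula at (395,328). I'll enlarge this area.

```bash
sed -i "s/r=np.array(d\['rotation'\]).reshape(3,3)/r=R.from_euler('xyz',d['rotation'],degrees=True).as_matrix()/" h.py
python3 - <<'E'
from h import *
d=load('top0'); c=d['pixels'][190:350,185:445,::-1]
cv2.imwrite('pics/crop0.png',cv2.resize(c,None,fx=3,fy=3,interpolation=cv2.INTER_CUBIC))
print(px2w(d,338,480-20,0), px2w(d,375,250,.04), w2px(load('scene0'),px2w(d,375,250,.04)))
E
```

```text
[ 0.00599887 -0.02473134  0.        ] [ 0.54843387 -0.11905297  0.04      ] (np.float64(278.3618817461294), np.float64(282.1048668254235))
```

View pics/crop0.png

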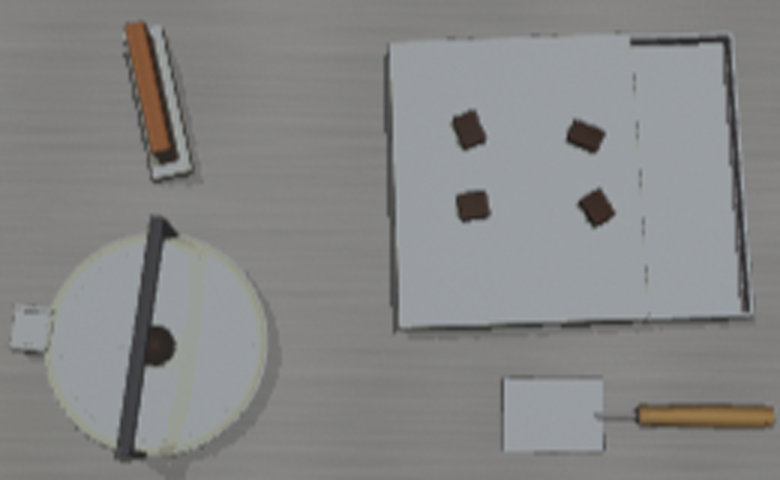

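```bash
python3 - <<'E'
from h import *
np.set_printoptions(precision=4,suppress=True)
d=load('top0'); P=lambda u,v,z:px2w(d,(u+.5)/3-.5+185,(v+.5)/3-.5+190,z)
def ang(a,b): return np.degrees(np.arctan2(*(b-a)[[1,0]]))
fl,nl,fr,nr=[P(*q,.04) for q in((389,44),(398,329),(631,38),(647,319))]
c=(fl+nl+fr+nr)/4; print('board',c,ang(nl,fl),ang(nr,fr),ang(fr,fl)-90,ang(nr,nl)-90,np.linalg.norm(fl-nl),np.linalg.norm(fl-fr))
a,b=P(134,22,.08),P(161,154,.08); print('scr',(a+b)/2,ang(b,a),np.linalg.norm(a-b))
f=[P(*q,.0) for q in((152,179),(192,172))]; print('foot near corners',f,np.linalg.norm(f[0]-f[1]),ang(f[1],f[0])-90)
a,b=P(157,218,.122),P(125,457,.122); print('handle',(a+b)/2,ang(b,a),np.linalg.norm(a-b))
l=P(12,329,.034); print('lip',l)
# rim ellipse extents z=.035
print('rim c', (P(46,343,.035)+P(267,343,.035))/2,(P(155,233,.035)+P(155,456,.035))/2)
print('ball',P(157,346,.03))
th=np.radians(ang(nl,fl)); M=np.array([[np.cos(th),np.sin(th)],[-np.sin(th),np.cos(th)]])
for q in((469,130),(585,136),(473,205),(597,207)):
    p=P(*q,.054); print('chip',p,'board frame',M@(p-c)[:2])
for n,(u,v,z) in dict(jar=(498,277,.1),shaker=(277,155,.085),ram=(319,157,.042),bowl=(490,210,.05)).items(): print(n,px2w(d,u,v,z))
print('spat',P(503,378,0),P(773,415,.02),P(605,378,0))
E
```

```text
board [ 0.5485 -0.0702  0.04  ] 2.591382885145402 2.520006769895498 2.1678720150568864 2.924148924845511 0.25817623329205747 0.21954663999370513
scr [0.6202 0.2556 0.08  ] 13.499862712606621 0.12179229247291005
foot near corners [array([0.5531, 0.2608, 0.    ]), array([0.56  , 0.2245, 0.    ])] 0.03695739136967734 10.810989465781063
handle [0.3989 0.2455 0.122 ] -5.295209432202062 0.19910252630590328
lip [0.4115 0.3732 0.034 ]
rim c [0.4005 0.2455 0.035 ] [0.4003 0.2469 0.035 ]
ball [0.3983 0.2458 0.03  ]
chip [ 0.5909 -0.0273  0.054 ] board frame [0.0443 0.0409]
chip [ 0.5867 -0.1305  0.054 ] board frame [ 0.0355 -0.062 ]
chip [ 0.5234 -0.0312  0.054 ] board frame [-0.0233  0.04  ]
chip [ 0.5229 -0.1407  0.054 ] board frame [-0.0288 -0.0693]
jar [ 0.4711 -0.428   0.1   ]
shaker [0.7959 0.1464 0.085 ]
ram [0.8067 0.0343 0.042 ]
bowl [ 0.66   -0.4295  0.05  ]
spat [ 0.3755 -0.0607  0.    ] [ 0.3442 -0.2982  0.02  ] [ 0.3765 -0.1522  0.    ]
```

The sizes come out right: board 258 x 220 mm, grip 122 mm and bar 199 mm. I'll move over the scraper at yaw 193.5, which keeps joint 7 in range for the dish later.

Request:
send_rows:
  series:
    - [[0,0,-8,3.3,-3,0,100],[0,0,-16,6.6,-6,0,100],[0,0,-24,9.9,-9.1,0,100],[0,0,-32,13.2,-12.2,0,100],[0,0,-40,16.5,-15.2,0,100],[0,0,-48,19.8,-18.3,0,100],[0,0,-56.5,23.1,-21.3,0,100],[0,0,-65,26.5,-24.4,0,100],[0,0,-73.5,29.9,-27.5,0,100],[0,0,-82,33.2,-30.6,0,100],[0,0,-90.5,36.5,-33.6,0,100],[0,0,-99,39.9,-36.7,0,100],[0,0,-107.5,43.3,-39.8,0,100],[0,0,-116,46.6,-42.9,0,100],[0,0,-124.5,50,-46,0.5,100],[0,0,-133,53.4,-49.2,1,100],[0,0,-141.5,56.7,-52.4,1.5,100],[0,0,-150,60.1,-55.5,2.2,100],[0,0,-158.5,63.5,-58.6,3,100],[0,0,-166.5,66.5,-61.4,3.4,100]]

```text
clock: 2.1
eef_pos: [0.6181, 0.2498, 0.1791]
ee_rot: [-180.0, -0.1, -168.2]
contact_force: [-0.2, 0.4, 0.1]
finger_gap: 0.0922
gripper_force: 0.0
```

```bash
cat >> h.py <<'E'
def go(p,yaw,show=True):
    """shift (cm, tool axes) and turn about tool z (deg) from the measured pose to target"""
    s=manip.sense(); m=R.from_euler('xyz',s['ee_rot'],degrees=True)
    t=R.from_euler('xyz',[180,0,yaw],degrees=True)
    print('q',s['qpos'].round(1),'at',s['eef_pos'].round(4),s['ee_rot'].round(2),'| turn',(m.inv()*t).as_rotvec(degrees=True).round(2),'shift cm',(m.inv().apply(np.array(p)-s['eef_pos'])*100).round(2))
E
python3 - <<'E'
from h import *
snap('wrist','w1'); go([.622,.257,.036],193.5)
E
```

```text
q [  4.9  39.2 -45.8  88.5  29.6  64.9  55.3] at [0.618  0.2571 0.1785] [ 1.7962e+02 -3.0000e-02 -1.6755e+02] | turn [ 0.38 -0.03 -1.05] shift cm [-0.4  -0.19 14.25]
```

View pics/w1.png

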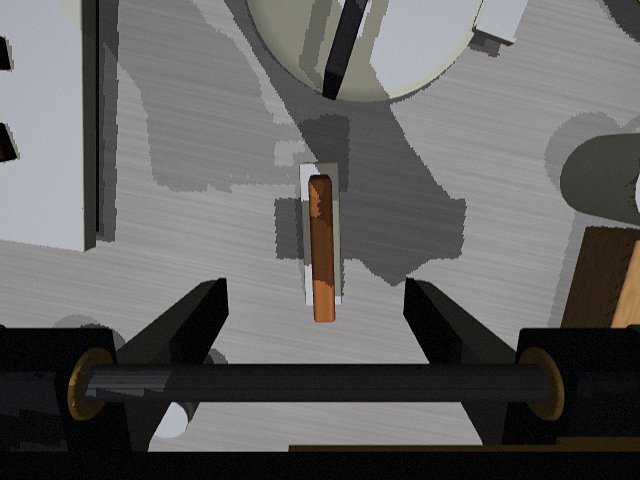

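The wrist view shows the grip centred between the fingers. Its top face runs from (320,178) to (325,320).

```bash
python3 - <<'E'
from h import *
d=load('w1'); a,b=px2w(d,320,177,.08),px2w(d,325,321,.08)
print(a,b,(a+b)/2,np.degrees(np.arctan2(*(b-a)[[1,0]])),np.linalg.norm(a-b))
p,q=px2w(d,306,304,0.022),px2w(d,341,303,.022);r,s=px2w(d,301,165,0.022),px2w(d,338,163,.022)
print((p+q+r+s)/4,np.linalg.norm(p-q))
E
```

```text
[0.56544508 0.24141758 0.08      ] [0.68056072 0.27012928 0.08      ] [0.6230029  0.25577343 0.08      ] 14.004754178099244 0.11864219411702943
[0.6241337  0.25613226 0.022     ] 0.03513746137665106
```

Request:
send_rows:
  series:
    - [[0.4,0,-1.2,-0.5,-0.2,2,100],[0.4,0,-1.2,-0.5,-0.2,5.5,100],[0.4,0,-1.2,-0.5,-0.2,9,100],[0.4,0,-1.2,-0.5,-0.2,12,100],[0.4,0,-1.2,-0.5,-0.2,13.7,100],[0.4,0,-1.2,-0.5,-0.2,14.2,100],[0.4,0,-1.2,-0.5,-0.2,14.2,100],[0.4,0,-1.2,-0.5,-0.2,14.2,0],[0.4,0,-1.2,-0.5,-0.2,14.2,0],[0.4,0,-1.2,-0.5,-0.2,14.2,0],[0.4,0,-1.2,-0.5,-0.2,14.2,0],[0.4,0,-1.2,-0.5,-0.2,14.2,0],[0.4,0,-1.2,-0.5,-0.2,14.2,0],[0.4,0,-1.2,-0.5,-0.2,14.2,0]]
  grip_force: 40

```text
clock: 3.55
eef_pos: [0.6233, 0.2471, 0.0385]
ee_rot: [-179.6, -0.0, -167.3]
contact_force: [0.0, -0.4, -0.4]
finger_gap: 0.038
gripper_force: 0.0
```

```bash
python3 - <<'E'
from h import *
# scraper start over board: board frame (0.008,0.088)
c=np.array([.5485,-.0702]);t=np.radians(2.55);M=np.array([[np.cos(t),-np.sin(t)],[np.sin(t),np.cos(t)]])
for y in(.088,-.13): 
    x,yy=c+M@[.008,y]; go([x,yy,.036+.042],182.55)
E
```

```text
q [  1.9  48.  -39.9  92.8  37.   53.3  51.1] at [0.6233 0.2471 0.0385] [-1.7960e+02 -1.0000e-02 -1.6733e+02] | turn [-0.4   0.03 10.12] shift cm [ 11.93 -20.82  -3.8 ]
q [  1.9  48.  -39.9  92.8  37.   53.3  51.1] at [0.6233 0.2471 0.0385] [-1.7960e+02 -1.0000e-02 -1.6733e+02] | turn [-0.4   0.03 10.12] shift cm [ 15.75 -42.28  -3.65]
```

The earlier reading was taken mid-overshoot, so the fingers sit 8 mm off. I'll reopen, recentre and then close.

Request:
send_rows:
  series:
    - [[0,0,0,0,0,0,60],[-0.4,0,-1.1,-0.2,0.5,0.2,60],[-0.4,0,-1.1,-0.2,0.8,0.2,60],[-0.4,0,-1.1,-0.2,0.8,0.2,60],[-0.4,0,-1.1,-0.2,0.8,0.2,60],[-0.4,0,-1.1,-0.2,0.8,0.2,0],[-0.4,0,-1.1,-0.2,0.8,0.2,0],[-0.4,0,-1.1,-0.2,0.8,0.2,0],[-0.4,0,-1.1,-0.2,0.8,0.2,0],[-0.4,0,-1.1,-0.2,0.8,0.2,0],[-0.4,0,-1.1,-0.2,0.8,0.2,0],[-0.4,0,-1.1,-0.2,0.8,0.2,0],[-0.4,0,-1.1,-0.2,0.8,0.2,0]]

```text
clock: 4.85
eef_pos: [0.6235, 0.2553, 0.0364]
ee_rot: [-180.0, -0.0, -166.2]
contact_force: [-0.2, 0.1, -0.8]
finger_gap: 0.018
gripper_force: 40.0
```

```bash
python3 - <<'E'
from h import *
c=np.array([.5485,-.0702]);t=np.radians(2.55);M=np.array([[np.cos(t),-np.sin(t)],[np.sin(t),np.cos(t)]])
z=manip.sense()['eef_pos'][2]
for y in(.088,-.13): 
    x,yy=c+M@[.008,y]; go([x,yy,z+.042],182.55)
print(manip.sense()['gripper_force'],manip.sense()['finger_gap'])
E
```

```text
q [  1.6  48.5 -40.2  92.4  37.1  53.3  51.7] at [0.6235 0.2553 0.0364] [-1.8000e+02 -2.0000e-02 -1.6623e+02] | turn [-0.   -0.02 11.22] shift cm [ 12.53 -21.35  -4.19]
q [  1.6  48.5 -40.2  92.4  37.1  53.3  51.7] at [0.6235 0.2553 0.0364] [-1.8000e+02 -2.0000e-02 -1.6623e+02] | turn [-0.   -0.02 11.22] shift cm [ 16.77 -42.74  -4.19]
39.99939143657684 0.017960082878415405
```

Request:
send_rows:
  series:
    - [[0,0,0,0,0,-2,0],[0,0,0,0,0,-5,0],[0,0,1,0.8,-1.2,-7.5,0],[0,0,2,2,-3.5,-8,0],[0,0,4,4,-7,-8,0],[0,0,6,6,-10.5,-8,0],[0,0,8,8,-14,-8,0],[0,0,9.5,10,-17.2,-8,0],[0,0,10.5,11.6,-19.8,-8,0],[0,0,11.2,12.3,-21,-8,0],[0,0,11.2,12.5,-21.3,-8,0],[0,0,11.2,12.5,-21.3,-8,0],[0,0,11.2,12.5,-21.3,-8,0],[0,0,11.2,12.5,-21.3,-8,0]]

```text
clock: 6.25
eef_pos: [0.5532, 0.0207, 0.1167]
ee_rot: [179.9, 0.0, -177.3]
contact_force: [0.1, 1.5, -1.2]
finger_gap: 0.018
gripper_force: 40.0
```

```bash
python3 - <<'E'
from h import *
c=np.array([.5485,-.0702]);t=np.radians(2.55);M=np.array([[np.cos(t),-np.sin(t)],[np.sin(t),np.cos(t)]])
for y in(.088,-.13): 
    x,yy=c+M@[.008,y]; go([x,yy,.0784],182.55)
snap('scene','s2'); cv2.imwrite('pics/s2c.png',cv2.resize(load('s2')['pixels'][150:360,190:440,::-1],None,fx=2.5,fy=2.5))
E
```

```text
q [ 28.4  32.6 -44.1 107.9  28.8  51.1  62.9] at [0.5532 0.0207 0.1167] [ 1.7994e+02  2.0000e-02 -1.7728e+02] | turn [0.06 0.02 0.17] shift cm [ 0.07 -0.26  3.83]
q [ 28.4  32.6 -44.1 107.9  28.8  51.1  62.9] at [0.5532 0.0207 0.1167] [ 1.7994e+02  2.0000e-02 -1.7728e+02] | turn [0.06 0.02 0.17] shift cm [  0.13 -22.06   3.8 ]
```

View pics/s2c.png

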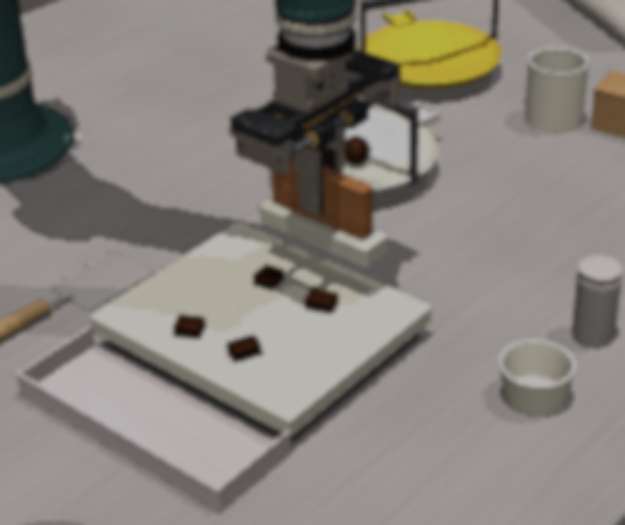

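The scraper is upright and hovers behind all the chips. Next I'll lower it and sweep.

Request:
send_rows:
  series:
    - [[0,0,0.1,0,0,1,0],[0,0,0.1,0,0,2.4,0],[0,0,0.1,0,0,3.4,0],[0,0,0.1,0,0,3.8,0],[0,0,0.1,0,0,3.8,0],[0,0,0.1,0,0,3.8,0],[0,0,0.1,0,0,3.8,0]]

```text
clock: 7.0
eef_pos: [0.5532, 0.0187, 0.0788]
ee_rot: [-180.0, 0.0, -177.5]
contact_force: [-0.1, -0.9, -1.8]
finger_gap: 0.0178
gripper_force: 40.0
```

```bash
python3 - <<'E'
from h import *
c=np.array([.5485,-.0702]);t=np.radians(2.55);M=np.array([[np.cos(t),-np.sin(t)],[np.sin(t),np.cos(t)]])
for y in(-.05,-.13): 
    x,yy=c+M@[.008,y]; go([x,yy,.0780],182.55)
E
```

```text
q [ 26.7  35.5 -41.7 109.2  31.7  47.4  60.5] at [0.5532 0.0187 0.0788] [-1.8000e+02  3.0000e-02 -1.7753e+02] | turn [-0.    0.03 -0.08] shift cm [  0.04 -13.87   0.08]
q [ 26.7  35.5 -41.7 109.2  31.7  47.4  60.5] at [0.5532 0.0187 0.0788] [-1.8000e+02  3.0000e-02 -1.7753e+02] | turn [-0.    0.03 -0.08] shift cm [  0.03 -21.87   0.08]
```

Request:
send_rows:
  series:
    - [[0,0,0,0,-0.5,0.1,0],[0,0,0,0,-1.5,0.1,0],[0,0,0,0,-2.7,0.1,0],[0,0,0,0,-3.9,0.1,0],[0,0,0,0,-5.1,0.1,0],[0,0,0,0,-6.3,0.1,0],[0,0,0,0,-7.5,0.1,0],[0,0,0,0,-8.7,0.1,0],[0,0,0,0,-9.9,0.1,0],[0,0,0,0,-11.1,0.1,0],[0,0,0,0,-12.3,0.1,0],[0,0,0,0,-13.5,0.1,0],[0,0,0,0,-14.7,0.1,0],[0,0,0,0,-15.9,0.1,0],[0,0,0,0,-17.1,0.1,0],[0,0,0,0,-18.3,0.1,0],[0,0,0,0,-19.5,0.1,0],[0,0,0,0,-20.6,0.1,0],[0,0,0,0,-21.5,0.1,0],[0,0,0,0,-22,0.1,0]]

```text
clock: 9.0
eef_pos: [0.5622, -0.2024, 0.0774]
ee_rot: [-180.0, -0.0, -177.6]
contact_force: [0.0, 0.8, -1.3]
finger_gap: 0.0178
gripper_force: 40.0
```

Request:
send_rows:
  series:
    - [[0,0,0,0,0,0,0],[0,0,0,0,0,0,0],[0,0,0,0,0.3,-1,0],[0,0,0,0,1,-3,0],[0,0,0,0,1.5,-5,0],[0,0,0,0,4,-5,0],[0,0,0,0,8,-5,0],[0,0,0,0,11,-5,0],[0,0,0,0,12,-5,0],[0,0,0,0,12,-5,0]]

```text
clock: 10.0
eef_pos: [0.5577, -0.0789, 0.1292]
ee_rot: [-180.0, 0.1, -177.3]
contact_force: [0.5, -0.4, -1.4]
finger_gap: 0.0175
gripper_force: 40.0
```

```bash
python3 - <<'E'
from h import *
snap('scene','s3'); cv2.imwrite('pics/s3c.png',cv2.resize(load('s3')['pixels'][150:360,190:440,::-1],None,fx=2.5,fy=2.5))
go([.6235,.2553,.1164],193.7)
E
```

```text
q [ 38.7  32.5 -44.4 106.1  28.2  52.8  73.8] at [ 0.5576 -0.0811  0.1286] [-1.7993e+02  6.0000e-02 -1.7745e+02] | turn [ -0.08   0.05 -11.15] shift cm [-8.08 33.32  1.19]
```

View pics/s3c.png

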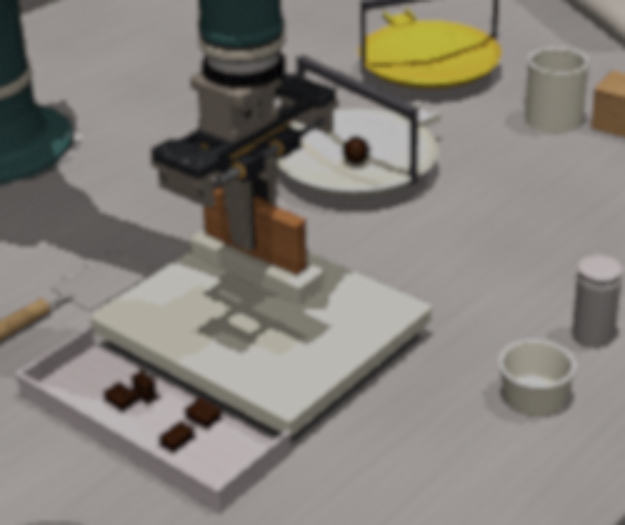

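All four chips lie in the tray, and one at (145,385) seems propped near the board edge. I'll carry the scraper back, still held, and check that chip up close before setting it down.

Request:
send_rows:
  series:
    - [[0,0,-0.5,-0.4,1.5,0,0],[0,0,-1.5,-1.1,4.5,0,0],[0,0,-3,-2.1,8.5,0,0],[0,0,-4.5,-3.1,12.5,0,0],[0,0,-6,-4.1,16.5,0,0],[0,0,-7.5,-5.1,20.5,0,0],[0,0,-9,-6,24.5,0,0],[0,0,-10,-6.9,28.5,0,0],[0,0,-11,-7.7,31.5,0.5,0],[0,0,-11.2,-8,33,1,0],[0,0,-11.2,-8.1,33.3,1.2,0],[0,0,-11.2,-8.1,33.3,1.2,0],[0,0,-11.2,-8.1,33.3,1.2,0],[0,0,-11.2,-8.1,33.3,1.2,0]]

```text
clock: 11.45
eef_pos: [0.6244, 0.2527, 0.1157]
ee_rot: [-179.9, -0.0, -166.5]
contact_force: [0.3, 0.3, -1.6]
finger_gap: 0.018
gripper_force: 40.0
```

```bash
python3 - <<'E'
from h import *
s=snap('scene','s4')['pixels'][270:360,190:310,::-1]; t=snap('top','t4')['pixels'][195:305,380:445,::-1]
a=cv2.resize(s,None,fx=4,fy=4,interpolation=cv2.INTER_CUBIC);b=cv2.resize(t,None,fx=4.8,fy=4.8,interpolation=cv2.INTER_CUBIC)
o=np.zeros((528,800,3),np.uint8);o[:360,:480]=a;o[:b.shape[0],485:485+b.shape[1]]=b[:, :315]
cv2.imwrite('pics/chk.png',o)
go([.6235,.2553,.0364],193.7)
E
```

```text
q [  3.9  43.4 -43.9  90.4  33.5  60.   54.2] at [0.6242 0.2534 0.1158] [-1.7996e+02  1.0000e-02 -1.6645e+02] | turn [-0.04  0.01 -0.15] shift cm [0.03 0.21 7.94]
```

View pics/chk.png

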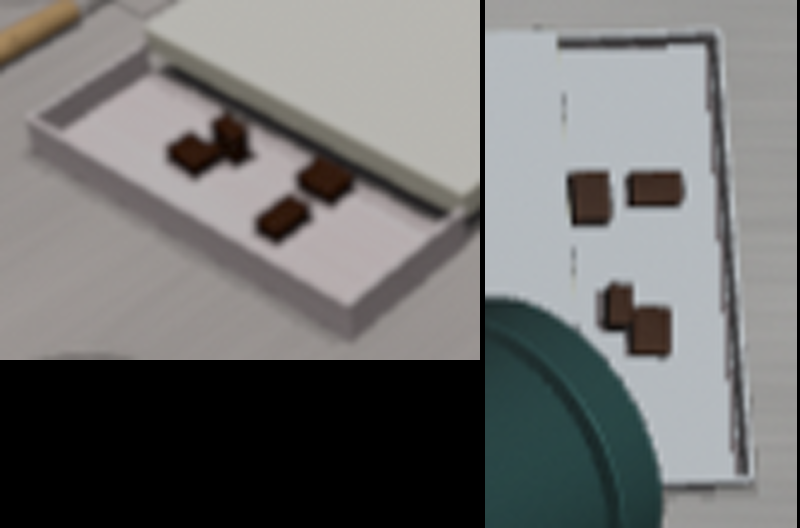

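All four chips lie inside the tray and clear of the board's edge wall; one stands on its side. I can set the scraper down.

Request:
send_rows:
  series:
    - [[0,0,-0.1,0,0.2,1.5,0],[0,0,-0.1,0,0.2,4,0],[0,0,-0.1,0,0.2,6,0],[0,0,-0.1,0,0.2,7.2,0],[0,0,-0.1,0,0.2,7.7,0],[0,0,-0.1,0,0.2,7.9,0],[0,0,-0.1,0,0.2,7.9,0],[0,0,-0.1,0,0.2,7.9,0]]

```text
clock: 12.35
eef_pos: [0.6238, 0.2572, 0.0371]
ee_rot: [180.0, 0.1, -166.2]
contact_force: [0.0, -1.0, -1.8]
finger_gap: 0.0178
gripper_force: 40.0
```

Request:
send_rows:
  series:
    - [[0,0,0,0,0,0,50],[0,0,0,0,0,0,50],[0,0,0,0,0,0,50],[0,0,0,0,0,0,50],[0,0,0,0,0,0,50],[0,0,0,0,0,-2,50],[0,0,0,0,0,-6,50],[0,0,0,0,0,-10,50],[0,0,0,0,0,-14,50],[0,0,0,0,0,-16,50],[0,0,0,0,0,-16,50]]

```text
clock: 13.45
eef_pos: [0.6249, 0.2584, 0.202]
ee_rot: [179.9, 0.4, -166.2]
contact_force: [0.4, -0.2, -0.5]
finger_gap: 0.0455
gripper_force: 0.0
```

```bash
python3 - <<'E'
from h import *
go([.3995,.2460,.190],174.7)
E
```

```text
q [  5.2  38.6 -47.   86.6  29.7  67.4  56.9] at [0.6249 0.2584 0.202 ] [ 179.93    0.43 -166.23] | turn [ 0.14  0.42 19.07] shift cm [22.2   4.16  1.04]
```

Request:
send_rows:
  series:
    - [[0,0.4,2,1.5,0.3,0,50],[0,0.4,5,4.5,0.9,0,50],[0,0.4,8,8.5,1.6,0,50],[0,0.4,11,12.5,2.4,0,50],[0,0.4,14,16.5,3.1,0.5,50],[0,0.4,17,19.5,3.7,0.8,50],[0,0.4,19,21.5,4,1,50],[0,0.4,19,22.2,4.2,1,50],[0,0.4,19,22.2,4.2,1,50],[0,0.4,19,22.2,4.2,1,50],[0,0.4,19,22.2,4.2,1,50]]

```text
clock: 14.55
eef_pos: [0.3988, 0.245, 0.1866]
ee_rot: [-180.0, -0.4, 174.7]
contact_force: [0.3, -0.1, -0.8]
finger_gap: 0.0458
gripper_force: 0.0
```

```bash
python3 - <<'E'
from h import *
snap('wrist','w5'); go([.3995,.2460,.096],174.7)
E
```

```text
q [  8.5  19.4 -51.3 115.4  18.3  53.9  32.4] at [0.3986 0.245  0.1865] [-179.97   -0.42  174.72] | turn [-0.03 -0.42  0.02] shift cm [-0.14  0.12  9.05]
```

View pics/w5.png

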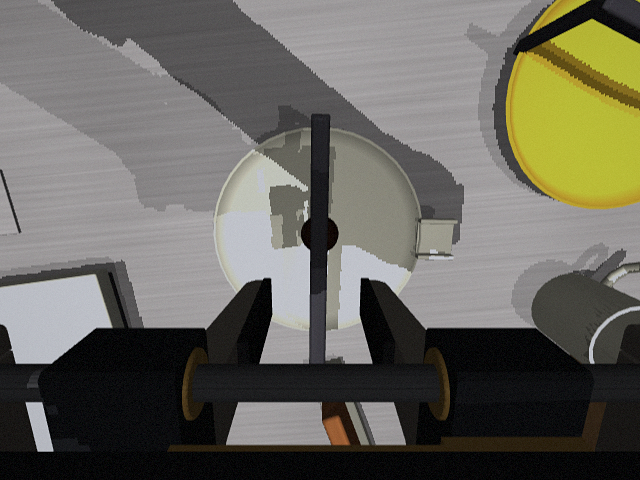

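The wrist view shows the bar running from (320,115) to (317,363), centred between the fingers. The ball is central at (320,233) and the lip is at (456,238).

```bash
python3 - <<'E'
from h import *
d=load('w5'); a,b=px2w(d,320.5,115,.122),px2w(d,317,355,.122)
n=np.degrees(np.arctan2(*(b-a)[[1,0]])); print(a,b,n)
print('rim',(px2w(d,215,232,.035)+px2w(d,424,232,.035))/2, 'lip',px2w(d,456,239,.034))
t=np.radians(174.7); dy=np.array([np.cos(t),np.sin(t)]) # bar far end -> centre
print('centre from near-robot end', a[:2]-dy*.0995)
E
```

```text
[0.30542788 0.25637585 0.122     ] [0.47378207 0.23872681 0.122     ] -5.984618993579802
rim [0.3990996  0.24820976 0.035     ] lip [0.41788729 0.37557419 0.034     ]
centre from near-robot end [0.40450249 0.24718498]
```

Request:
send_rows:
  series:
    - [[0,-0.4,0.2,-0.2,0.15,1,50],[0,-0.4,0.3,-0.2,0.15,3,50],[0,-0.4,0.3,-0.2,0.15,5.5,50],[0,-0.4,0.3,-0.2,0.15,7.5,50],[0,-0.4,0.3,-0.2,0.15,8.6,50],[0,-0.4,0.3,-0.2,0.15,9,50],[0,-0.4,0.3,-0.2,0.15,9,50],[0,-0.4,0.3,-0.2,0.15,9,50],[0,-0.4,0.3,-0.2,0.15,9,50]]

```text
clock: 15.5
eef_pos: [0.3998, 0.2464, 0.0973]
ee_rot: [-180.0, 0.1, 174.5]
contact_force: [0.2, 0.4, -1.1]
finger_gap: 0.0462
gripper_force: 0.0
```

```bash
python3 - <<'E'
from h import *
go([.4005,.2464,.096],174.4)
E
```

```text
q [  1.7  27.2 -45.  119.7  27.9  43.8  23.6] at [0.3998 0.2464 0.0973] [-1.7997e+02  9.0000e-02  1.7445e+02] | turn [-0.03  0.09  0.05] shift cm [-0.07  0.    0.13]
```

Request:
send_rows:
  series:
    - [[0,0,0,0,0,0.1,40],[0,0,0,0,0,0.1,30],[0,0,0,0,0,0.1,24],[0,0,0,0,0,0.1,20],[0,0,0,0,0,0.1,17],[0,0,0,0,0,0.1,15],[0,0,0,0,0,0.1,13],[0,0,0,0,0,0.1,11],[0,0,0,0,0,0.1,5],[0,0,0,0,0,0.1,0],[0,0,0,0,0,0.1,0],[0,0,0,0,0,0.1,0],[0,0,0,0,0,0.1,0],[0,0,0,0,0,0.1,0]]

```text
clock: 16.9
eef_pos: [0.3992, 0.2464, 0.0956]
ee_rot: [-180.0, 0.0, 174.5]
contact_force: [-1.1, 1.3, 1.2]
finger_gap: 0.0119
gripper_force: 40.0
```

```bash
python3 - <<'E'
from h import *
go([.4005,.2464,.24],174.4); s=manip.sense(); print(s['gripper_force'],s['finger_gap'],s['contact_force'],s['torque'])
E
```

```text
q [  1.6  27.3 -44.9 119.8  28.   43.7  23.5] at [0.3992 0.2464 0.0956] [-179.95    0.    174.47] | turn [-0.05  0.    0.07] shift cm [ -0.13   0.   -14.44]
40.00132620334625 0.011931250591322695 [-1.07500468  1.29938582  1.16916028] [0.54890799 0.03312468 0.08004531]
```

Request:
send_rows:
  series:
    - [[0,0,0,0,0,-0.1,0],[0,0,0,0,0,-0.4,0],[0,0,0,0,0,-0.9,0],[0,0,0,0,0,-1.6,0],[0,0,0,0,0,-2.5,0],[0,0,0,0,0,-3.5,0],[0,0,0,0,0,-4.5,0],[0,0,0,0,0,-5.5,0],[0,0,0,0,0,-6.5,0],[0,0,0,0,0,-7.5,0],[0,0,0,0,0,-8.5,0],[0,0,0,0,0,-9.5,0],[0,0,0,0,0,-10.5,0],[0,0,0,0,0,-11.5,0],[0,0,0,0,0,-12.4,0],[0,0,0,0,0,-13.1,0],[0,0,0,0,0,-13.6,0],[0,0,0,0,0,-13.9,0],[0,0,0,0,0,-14,0],[0,0,0,0,0,-14,0]]

```text
clock: 18.9
eef_pos: [0.3991, 0.2462, 0.2354]
ee_rot: [-179.9, -0.0, 174.5]
contact_force: [0.7, 0.2, -5.8]
finger_gap: 0.0113
gripper_force: 40.0
```

```bash
python3 - <<'E'
from h import *
s=snap('scene','s6')['pixels'][70:270,180:480,::-1]; cv2.imwrite('pics/s6c.png',cv2.resize(s,None,fx=2.5,fy=2.5,interpolation=cv2.INTER_CUBIC))
go([.5485,-.0702,.236],92.5); s=manip.sense(); print(s['gripper_force'],s['finger_gap'],s['contact_force'],s['torque'])
E
```

```text
q [ 11.2  15.3 -53.6 112.4  14.3  59.2  35.7] at [0.399  0.2462 0.2353] [-1.7991e+02 -3.0000e-02  1.7446e+02] | turn [-9.000e-02  4.000e-02  8.196e+01] shift cm [-17.93 -30.05  -0.04]
39.99521255493164 0.011976706285245043 [ 0.375724    0.77056618 -5.48776312] [ 0.09121742 -0.0758724   0.00340856]
```

View pics/s6c.png

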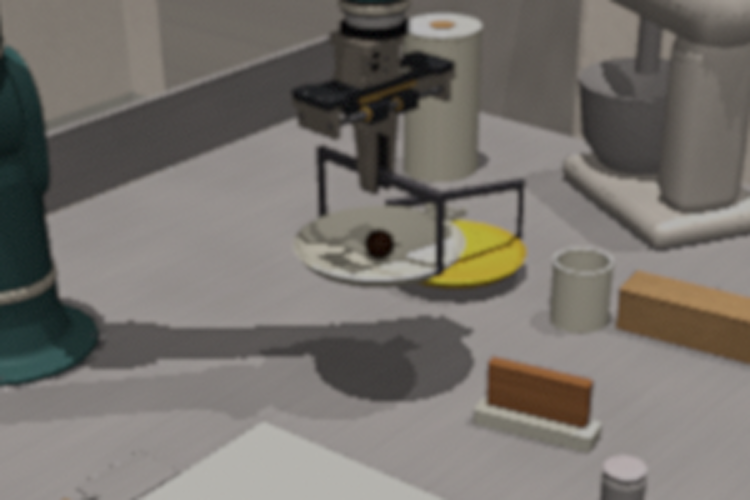

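The dish hangs level with the ball in the middle, and the scraper stands upright. I'll turn the dish in place first, then carry it slowly to the board.

Request:
send_rows:
  series:
    - [[0,0,0.1,0,0,0,0],[0,0,0.4,0,0,0,0],[0,0,1.1,0,0,0,0],[0,0,2.4,0,0,0,0],[0,0,4.2,0,0,0,0],[0,0,6.7,0,0,0,0],[0,0,9.6,0,0,0,0],[0,0,13,0,0,0,0],[0,0,16.7,0,0,0,0],[0,0,20.5,0,0,0,0],[0,0,24.3,0,0,0,0],[0,0,28,0,0,0,0],[0,0,31.4,0,0,0,0],[0,0,34.3,0,0,0,0],[0,0,36.8,0,0,0,0],[0,0,38.6,0,0,0,0],[0,0,39.9,0,0,0,0],[0,0,40.6,0,0,0,0],[0,0,41,0,0,0,0],[0,0,41,0,0,0,0]]

```text
clock: 20.95
eef_pos: [0.3992, 0.2463, 0.2355]
ee_rot: [-179.9, 0.0, 133.5]
contact_force: [1.2, -0.2, -5.4]
finger_gap: 0.0115
gripper_force: 40.0
```

Request:
send_rows:
  series:
    - [[0,0,0.1,0,0,0,0],[0,0,0.4,0,0,0,0],[0,0,1.1,0,0,0,0],[0,0,2.4,0,0,0,0],[0,0,4.2,0,0,0,0],[0,0,6.7,0,0,0,0],[0,0,9.6,0,0,0,0],[0,0,13,0,0,0,0],[0,0,16.7,0,0,0,0],[0,0,20.5,0,0,0,0],[0,0,24.3,0,0,0,0],[0,0,28,0,0,0,0],[0,0,31.4,0,0,0,0],[0,0,34.3,0,0,0,0],[0,0,36.8,0,0,0,0],[0,0,38.6,0,0,0,0],[0,0,39.9,0,0,0,0],[0,0,40.6,0,0,0,0],[0,0,41,0,0,0,0],[0,0,41,0,0,0,0]]

```text
clock: 22.95
eef_pos: [0.3992, 0.2463, 0.2355]
ee_rot: [-180.0, 0.1, 92.5]
contact_force: [-0.2, 0.1, -4.9]
finger_gap: 0.0116
gripper_force: 40.0
```

```bash
python3 - <<'E'
from h import *
go([.5485,-.0702,.236],92.5)
E
```

```text
q [ -0.2  11.9 -39.7 112.9   9.   58.2 -41.6] at [0.3992 0.2463 0.2355] [-1.7999e+02  7.0000e-02  9.2460e+01] | turn [-0.01  0.07 -0.04] shift cm [-3.226e+01  1.356e+01 -1.000e-02]
```

Request:
send_rows:
  series:
    - [[0,0,0,-0.02,0.01,0,0],[0,0,0,-0.08,0.03,0,0],[0,0,0,-0.18,0.08,0,0],[0,0,0,-0.32,0.14,0,0],[0,0,0,-0.5,0.21,0,0],[0,0,0,-0.72,0.31,0,0],[0,0,0,-0.99,0.42,0,0],[0,0,0,-1.29,0.54,0,0],[0,0,0,-1.63,0.69,0,0],[0,0,0,-2.01,0.85,0,0],[0,0,0,-2.44,1.03,0,0],[0,0,0,-2.9,1.22,0,0],[0,0,0,-3.4,1.44,0,0],[0,0,0,-3.94,1.67,0,0],[0,0,0,-4.53,1.91,0,0],[0,0,0,-5.15,2.18,0,0],[0,0,0,-5.82,2.46,0,0],[0,0,0,-6.52,2.75,0,0],[0,0,0,-7.27,3.07,0,0],[0,0,0,-8.05,3.4,0,0]]

```text
clock: 24.95
eef_pos: [0.4369, 0.1666, 0.2356]
ee_rot: [-180.0, 0.1, 92.5]
contact_force: [-0.3, 0.7, -4.4]
finger_gap: 0.0114
gripper_force: 40.0
```

Request:
send_rows:
  series:
    - [[0,0,0,-0.8,0.34,0,0],[0,0,0,-1.6,0.68,0,0],[0,0,0,-2.4,1.02,0,0],[0,0,0,-3.2,1.36,0,0],[0,0,0,-4,1.7,0,0],[0,0,0,-4.8,2.04,0,0],[0,0,0,-5.6,2.38,0,0],[0,0,0,-6.4,2.72,0,0],[0,0,0,-7.2,3.06,0,0],[0,0,0,-8,3.4,0,0],[0,0,0,-8.8,3.74,0,0],[0,0,0,-9.6,4.08,0,0],[0,0,0,-10.4,4.42,0,0],[0,0,0,-11.2,4.76,0,0],[0,0,0,-12,5.1,0,0],[0,0,0,-12.8,5.44,0,0],[0,0,0,-13.6,5.78,0,0],[0,0,0,-14.4,6.12,0,0],[0,0,0,-15.2,6.46,0,0],[0,0,0,-16,6.8,0,0]]

```text
clock: 26.95
eef_pos: [0.5117, 0.0097, 0.2358]
ee_rot: [-180.0, 0.1, 92.5]
contact_force: [-0.1, 0.1, -4.7]
finger_gap: 0.0118
gripper_force: 40.0
```

Request:
send_rows:
  series:
    - [[0,0,0,-0.78,0.33,0,0],[0,0,0,-1.53,0.65,0,0],[0,0,0,-2.23,0.94,0,0],[0,0,0,-2.9,1.22,0,0],[0,0,0,-3.52,1.49,0,0],[0,0,0,-4.11,1.73,0,0],[0,0,0,-4.65,1.96,0,0],[0,0,0,-5.15,2.18,0,0],[0,0,0,-5.61,2.37,0,0],[0,0,0,-6.04,2.55,0,0],[0,0,0,-6.42,2.71,0,0],[0,0,0,-6.76,2.86,0,0],[0,0,0,-7.06,2.98,0,0],[0,0,0,-7.33,3.09,0,0],[0,0,0,-7.55,3.19,0,0],[0,0,0,-7.73,3.26,0,0],[0,0,0,-7.87,3.32,0,0],[0,0,0,-7.97,3.37,0,0],[0,0,0,-8.03,3.39,0,0],[0,0,0,-8.05,3.4,0,0]]

```text
clock: 28.95
eef_pos: [0.5489, -0.0686, 0.2359]
ee_rot: [-180.0, 0.1, 92.5]
contact_force: [-0.3, 0.1, -4.5]
finger_gap: 0.0118
gripper_force: 40.0
```

Request:
send_rows:
  series:
    - [[0,0,0,0,0,0,0],[0,0,0,0,0,0,0],[0,0,0,0,0,0,0],[0,0,0,0,0,0,0],[0,0,0,0,0,0,0],[0,0,0,0,0,0,0],[0,0,0,0,0,0,0],[0,0,0,0,0,0,0],[0,0,0,0,0,0,0],[0,0,0,0,0,0,0]]

```text
clock: 29.95
eef_pos: [0.5489, -0.0686, 0.2359]
ee_rot: [-180.0, 0.1, 92.5]
contact_force: [-0.9, -0.2, -4.4]
finger_gap: 0.0116
gripper_force: 40.0
```

```bash
python3 - <<'E'
from h import *
go([.5485,-.0702,.236],92.5)
s=snap('scene','s7')['pixels'][150:350,190:440,::-1]; cv2.imwrite('pics/s7c.png',cv2.resize(s,None,fx=3,fy=3,interpolation=cv2.INTER_CUBIC))
E
```

```text
q [ 25.5  18.8 -26.8 102.9   9.7  60.5  -2.4] at [ 0.5489 -0.0686  0.2359] [-1.7999e+02  7.0000e-02  9.2460e+01] | turn [-0.01  0.07 -0.04] shift cm [-0.16 -0.04 -0.01]
```

View pics/s7c.png

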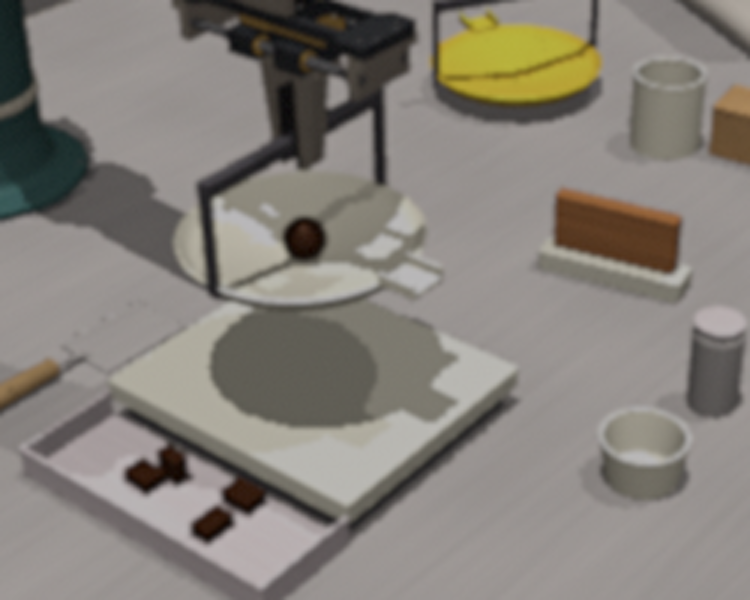

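The dish hangs level over the board's middle with its lip pointing away from the robot. The ball is at crop pixel (305,240), the chips are in the tray and the scraper is upright. I'll check the ball's offset in numbers, then hand in if it's good.

```bash
python3 - <<'E'
from h import *
d=load('s7'); p=px2w(d,190+305/3,150+239/3,.168); off=np.linalg.norm(p[:2]-[.5505,-.0686])
print(p,off)
if off<.014: print(job.close_job())
E
```

```text
[ 0.55410898 -0.06963517  0.168     ] 0.0037545054651692725
the job is handed in; nothing more can be done
None
```

The job is handed in: the last view shows all four chips in the tray, the scraper upright on the counter, and the dish held level about 10 cm above the board's middle, lip pointing away and the ball about 4 mm off centre; no verdict came back.

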